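Take the filler tin out from between two tape rolls

ROBOT

A 6-joint arm with a two-finger parallel gripper is mounted at the origin on a cart in front of the work surface, level with it; the furniture and walls round the work are solid. World frame = base frame: x ahead of the robot, y to its left, z up, the work surface at z = 0. Lengths are in m, angles in degrees, forces in N, time in s.
With the tool pointing down it reaches from about 0.325 to 0.9 m from the base axis. Payload 6.1 kg.
Tool frame: the origin (TCP) lies on the centre line of the jaws, within the pads' length; the fingertips stand 22 mm ahead of it and the grasp point (between the pads) lies 3 mm ahead of it; z points along the fingers, y is the direction in which the jaws open and shut (so a half turn about z gives the same grasp; the last joint's range is limited). The gripper opens to 87 mm and grips with 3 to 60 N. Pads are 19 mm wide; open, the fingers measure 117 mm over their backs; the gripper's body (75 mm by 190 mm) begins 51 mm behind the grasp point.
Start: joints at [60.098, 12.628, 87.462, -0, 79.91, -7.225], TCP at [0.241, 0.577, 0.245] pointing down, gripper open.
Joint ranges: [-170.65, 170.65], [-52.31, 119.04], [5.05, 147.46], [-71.25, 251.25], [11.57, 151.72], [-153.62, 153.62]. Speed limits (degrees/s): [147.25, 147.25, 172.46, 180, 180, 180].

INTERFACE

Orientations are given as a 3x3 rotation matrix whose columns are the frame's x, y, z axes.
In Python, from bench import * gives the robot as it stands. The module is installed in compiled form; this text tells all that it offers.
- The arm moves only by the shell command python3 -m pendant 'ROWS'. ROWS is JSON, one flat list of numbers, 5 for each row, row after row: the gripper's target within -1 to 1 (shut at 1, half-way at 0, fully open at -1), then the shift along the tool's x, y, z in units of 0.2 m (1.0 is 0.2 m), then the turn about the tool's z in units of 90 degrees (1.0 is 90 degrees). A call has 1 to 5 rows; each row is the pose to reach, as a shift and turn from the pose commanded when the call began, along the tool's axes at that moment; what a row does not reach only later rows make up. A row lasts 1/12 s, in which the tool goes at most 41.7 mm and 7.16 degrees, less where a joint would pass 70% of its speed; a pose out of reach is approached as far as the arm can. A call with a number of a shift or a turn outside -1 to 1 is refused whole. A call with a gripper value outside its range is refused whole. The fingers move at their own pace and stop on an object; the grip force is fixed at half the most. Time passes only in rows, so rows that repeat a pose let the fingers close. It gives the time, the measured TCP pose, the force and the opening at its end, in the units of the state.
- get_state(): the state, without advancing time (a new reading comes with each control period).
- capture(name): name is "scene" or "top"; returns the picture (420x560x3 uint8, red, green, blue); there is no depth.
- camera_params(name): a dict with "K" (3x3 intrinsics, pixels), "k1" (the pictures are not rectified: a ray, as slopes to the right and down, at radius r is drawn at 1 + k1 r^2 times it, then the intrinsics apply), "rvec" (rotation vector, rad) and "tvec" (3), from world to camera coordinates, as OpenCV has them. Camera axes: x right, y down, z forward; pixel columns grow to the right and rows downward; lengths in m; the calibration is good to about 2 mm. A picture is of the moment at which its call begins. camera_params takes no time and is no camera call.
- close_job(): hands the job in, once; it reports no verdict.
The state is a dict: "clock": time; "joint_positions": joint angles; "qd": joint speeds; "joint_efforts": joint torques, N m; "tcp_pos": TCP position; "tcp_rot": TCP orientation; "wrist_force": force on the tool from outside, world axes, zero at the start; "moment": the same for the moment, N m; "gripper_width": opening from 0.0 (shut) to 1.0 (fully open).
Only numpy, scipy, OpenCV 4.12 (cv2) and the standard library are available. Lean on these libraries where they do the work, as an engineer would, in place of code of your own. Each camera call takes 0.05 s, during which the arm holds its last target.

TASK

A tin of filler is sandwiched in a stack between two rolls of masking tape. First lift the upper roll off and lay it down beside the stack, then stand the tin upright in the shallow metal tray, and last put the roll back flat and centred on the lower roll, which stays where it is. The other tin and the other roll, which stand by themselves, are not part of the job.

Things in the scene. Friction and masses are not known exactly. Their poses are not given: they have to be found in the camera images.
- upper_roll: Roll of masking tape, a flat beige ring 58 mm in outer diameter, about 28 mm bore, 19 mm high, about 60 g; at the start it lies flat on top of the stack, its underside 45 mm above the table, its top at 64 mm. Origin: centre of its underside; z axis up along the bore. Can be gripped from above across its outer diameter.
- stack_tin: Closed round grey tin, about 70 g, 26 mm high: body 52 mm in diameter up to 16 mm, above that a lid 54 mm in diameter (16 to 26 mm). At the start it stands upright between the two rolls, its underside 19 mm above the table. Origin: centre of its underside; z axis up. Can be gripped from above across the lid.
- lower_roll: Roll of masking tape like the upper one, 58 mm in outer diameter, 19 mm high, about 80 g, flat on the table (z = 0) at the bottom of the stack; loose, not fastened. Origin: centre of its underside; z axis up.
- work_tray: Empty square tray of bare sheet metal, 140 x 140 mm outside, fixed to the table; floor 3 mm thick, walls 3 mm thick and 12 mm high in all. Origin: centre of its underside, on the table; x and y along its sides, z up. The tray and the stack stand 0.32 m or more apart on the left and right of the table, either way round; the table halfway between the two is bare.
Not all that is in view belongs to the job. What is shaped like the stack_tin but purple or red is not meant.

How it is judged:
By the outcome, as a careful person would: the job done as asked, in the order asked, and still so for the second after the job is handed in, with the robot touching nothing.
It also fails if it takes over 72 s, if anything falls off the work surface, if the arm or the gripper's body presses on something with over 40 N, if the wrist force passes 120 N, or if a joint passes its speed limit or range.

## Working session

There is one attempt and no reset: what is moved stays moved. The work goes in short steps, Python scripts to look and compute and a shell command to move; the robot and the scene stay as the last step left them, time stands still between calls to the robot, and variables do not carry over. Pictures are saved under pics/ and viewed, and the job is handed in when it is done.

```bash
mkdir -p pics; python3 - <<'E'
from bench import *
import cv2
s=get_state();print(s)
for n in ("scene","top"):
    cv2.imwrite(f"pics/{n}0.png",capture(n)[:,:,::-1]);print(n,camera_params(n))
E
```

```text
{'clock': 0.0, 'joint_positions': array([ 6.00983203e+01,  1.26739681e+01,  8.75256574e+01, -2.48129520e-03,
        7.99093553e+01, -7.22462123e+00]), 'qd': array([-0.06083542, -0.0403809 ,  0.06657368, -0.09349066,  0.02092498,
       -0.08889439]), 'joint_efforts': array([-2.14921247e-04, -4.94599521e+01, -3.87383294e+01,  6.98290137e-02,
        5.70783962e-02, -1.69152536e-04]), 'tcp_pos': array([0.24068487, 0.57617686, 0.24345197]), 'tcp_rot': array([[-9.22695385e-01,  3.85528722e-01, -9.11247521e-04],
       [ 3.85529749e-01,  9.22693895e-01, -1.67012863e-03],
       [ 1.96919969e-04, -1.89233300e-03, -9.99998190e-01]]), 'wrist_force': array([ 0.47131852,  0.53743974, -0.23025977]), 'moment': array([-0.01457338, -0.00816211,  0.01312387]), 'gripper_width': 0.9982389674156693}
scene {'K': array([[417.52643074,   0.        , 284.42719503],
       [  0.        , 417.52643074, 207.49573165],
       [  0.        ,   0.        ,   1.        ]]), 'k1': -0.04088054702401623, 'rvec': array([ 0.98067505, -2.07146216,  1.37662544]), 'tvec': array([0.28334313, 0.21924804, 0.67541058])}
top {'K': array([[505.13325396,   0.        , 284.11704127],
       [  0.        , 505.13325396, 207.46654462],
       [  0.        ,   0.        ,   1.        ]]), 'k1': -0.10916467930764506, 'rvec': array([ 2.1989006 , -2.19041451,  0.10244873]), 'tvec': array([-0.05722312,  0.50816477,  1.07677166])}
```

View pics/scene0.png

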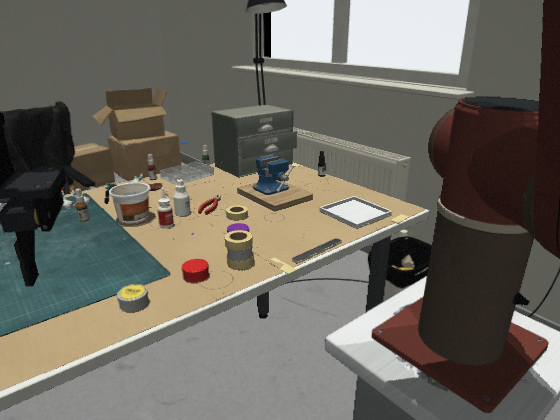

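View pics/top0.png

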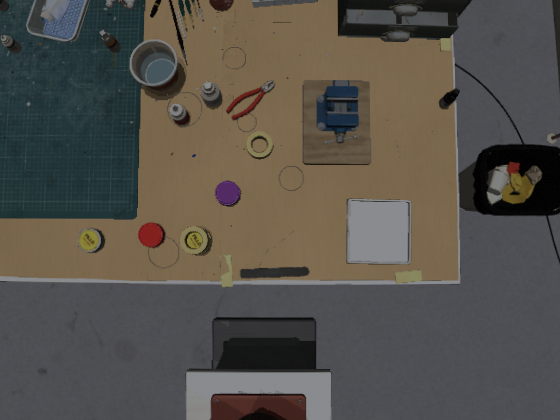

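```bash
cat > h.py <<'E'
import numpy as np, cv2
from bench import *
P={n:camera_params(n) for n in("scene","top")}
def und(n,px):
    p=P[n];K=p["K"];d=np.array([p["k1"],0,0,0,0.])
    return cv2.undistortPointsIter(np.float64(px).reshape(-1,1,2),K,d,None,None,(3,100,1e-12)).reshape(-1,2)
def proj(n,X):
    p=P[n];return cv2.projectPoints(np.float64(X).reshape(-1,1,3),p["rvec"],p["tvec"],p["K"],np.array([p["k1"],0,0,0,0.]))[0].reshape(-1,2)
def ray(n,px):
    p=P[n];R=cv2.Rodrigues(p["rvec"])[0];C=-R.T@p["tvec"]
    u=und(n,px);d=np.c_[u,np.ones(len(u))]@R
    return C,d
def onz(n,px,z):
    C,d=ray(n,px);return C+d*((z-C[2])/d[:,2])[:,None]
E
python3 - <<'E'
from h import *
print(proj("top",[[0,0,0],[.24,.577,.245],[.4,0,0],[.4,.1,0]]))
for n,px,z in[("top",[195,240],.064),("top",[379,231],.012),("top",[151,235],.026),("top",[227,193],.026),("top",[90,240],.026),("top",[259,145],.019)]: print(px,onz(n,px,z))
for n in("top","scene"): print(ray(n,[280,210])[0])
im=cv2.imread("pics/top0.png");cv2.imwrite("pics/t1.png",cv2.resize(im[190:290,130:230],None,fx=6,fy=6,interpolation=cv2.INTER_CUBIC))
im=cv2.imread("pics/scene0.png");cv2.imwrite("pics/s1.png",cv2.resize(im[200:300,180:280],None,fx=6,fy=6,interpolation=cv2.INTER_CUBIC))
E
```

```text
[[257.93358521 439.98638939]
 [-67.76174481 346.64372022]
 [258.57500003 257.29382525]
 [212.96125338 257.08261258]]
[195, 240] [[0.43673182 0.13002578 0.064     ]]
[379, 231] [[ 0.45809761 -0.26372765  0.012     ]]
[151, 235] [[0.44713876 0.23123221 0.026     ]]
[227, 193] [[0.53859756 0.06825631 0.026     ]]
[90, 240] [[0.43531917 0.36494775 0.026     ]]
[259, 145] [[6.45325137e-01 2.03524460e-04 1.90000000e-02]]
[ 0.42924788 -0.03234577  1.11159486]
[-0.22979757  0.56296112  0.46346557]
```

View pics/t1.png

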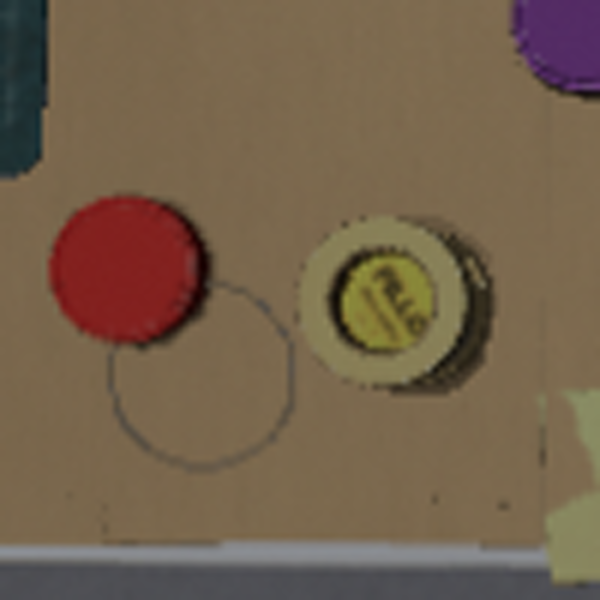

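View pics/s1.png

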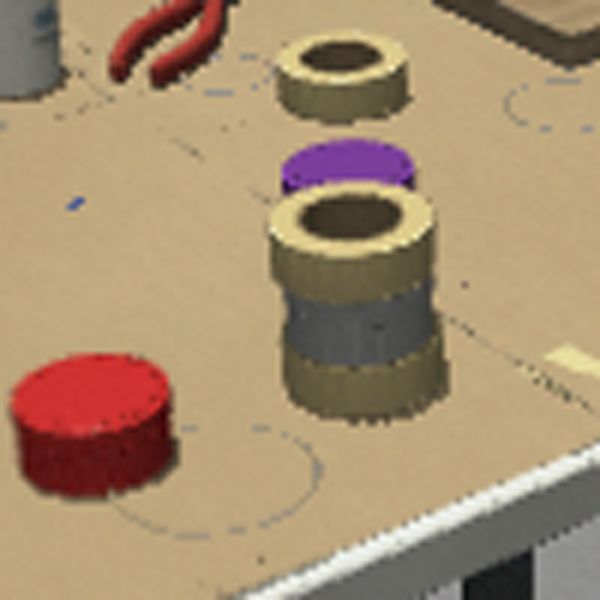

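```bash
cat >> h.py <<'E'
def hsvmask(im,lo,hi,roi):
    h=cv2.cvtColor(im,cv2.COLOR_RGB2HSV);m=cv2.inRange(h,np.array(lo),np.array(hi))
    z=np.zeros_like(m);a,b,c,d=roi;z[b:d,a:c]=m[b:d,a:c];return z
def big(m):
    cs=cv2.findContours(m,cv2.RETR_EXTERNAL,cv2.CHAIN_APPROX_NONE)[0]
    return max(cs,key=cv2.contourArea).reshape(-1,2)
from scipy.optimize import least_squares
def circ(xy,rad=None):
    f=(lambda q:np.hypot(xy[:,0]-q[0],xy[:,1]-q[1])-(q[2] if rad is None else rad))
    r=least_squares(f,[*xy.mean(0),.028],loss="soft_l1",f_scale=.0008);return r.x,np.sqrt(np.mean(r.fun**2))
E
python3 - <<'E'
from h import *
for n,pts in(("top",[(185,235),(195,227),(205,245),(180,230),(175,260),(170,240),(195,240),(380,230),(151,235),(210,250),(212,238)]),("scene",[(230,238),(250,240),(239,247),(239,254),(238,262),(270,270)])):
    im=cv2.imread(f"pics/{n}0.png")[:,:,::-1].copy();h=cv2.cvtColor(im,cv2.COLOR_RGB2HSV)
    for p in pts: print(n,p,im[p[1],p[0]],h[p[1],p[0]])
E
```

```text
top (185, 235) [119 108  73] [ 23  99 119]
top (195, 227) [135 128  87] [ 26  91 135]
top (205, 245) [132 124  84] [ 25  93 132]
top (180, 230) [122 103  77] [ 17  94 122]
top (175, 260) [123 104  77] [ 18  95 123]
top (170, 240) [124 105  78] [ 18  95 124]
top (195, 240) [89 80 37] [ 25 149  89]
top (380, 230) [137 139 144] [111  12 144]
top (151, 235) [131  33  31] [  1 195 131]
top (210, 250) [89 75 56] [17 95 89]
top (212, 238) [107  91  67] [ 18  95 107]
scene (230, 238) [175 157 111] [ 22  93 175]
scene (250, 240) [87 79 57] [22 88 87]
scene (239, 247) [105  95  66] [ 22  95 105]
scene (239, 254) [87 87 84] [30  9 87]
scene (238, 262) [109  99  69] [ 23  94 109]
scene (270, 270) [193 169 127] [ 19  87 193]
```

```bash
python3 - <<'E'
from h import *
im=cv2.imread("pics/top0.png")[:,:,::-1].copy()
m=hsvmask(im,(22,60,100),(32,255,255),(170,215,225,262));c=big(m);p=onz("top",c,.064)[:,:2];print("upper top",circ(p),c.min(0),c.max(0))
# tray: bright grey
g=hsvmask(im,(0,0,100),(180,45,255),(330,185,430,280));c=big(g);print("tray px",cv2.minAreaRect(c),"w",onz("top",cv2.boxPoints(cv2.minAreaRect(c)),.012))
im=cv2.imread("pics/scene0.png")[:,:,::-1].copy()
m=hsvmask(im,(20,60,130),(32,255,255),(220,228,258,250));c=big(m);p=onz("scene",c,.064)[:,:2];print("upper scene",circ(p),c.min(0),c.max(0))
E
```

```text
upper top (array([0.43743456, 0.13394972, 0.02783231]), np.float64(0.0005906967336646149)) [180 226] [207 253]
tray px ((378.4999694824219, 231.0), (62.99999237060547, 63.99999237060547), 0.0) w [[ 0.38825074 -0.19277192  0.012     ]
 [ 0.52816129 -0.19342152  0.012     ]
 [ 0.52896034 -0.33394657  0.012     ]
 [ 0.3879389  -0.33218818  0.012     ]]
upper scene (array([0.43277972, 0.13389167, 0.02827106]), np.float64(0.005879475547614541)) [224 231] [255 245]
```

```bash
cat >> h.py <<'E'
def go(t):
    s=get_state();R=s["tcp_rot"];print("d",np.round(R.T@(np.array(t)-s["tcp_pos"])/.2,4),"turn to y||+x",round(np.degrees(np.arctan2(R[1,1],R[0,1]))/90,4),"pos",np.round(s["tcp_pos"],4),"t",round(s["clock"],2),"F",np.round(s["wrist_force"],1),"w",round(s["gripper_width"]*87,2))
E
python3 -c "
from h import *
go([.437,.134,.15])"
```

```text
d [-1.7583 -1.6611  0.4702] turn to y||+x 0.7481 pos [0.2407 0.5762 0.2435] t 0.1 F [ 0.6  0.7 -0.7] w 86.67
```

```bash
python3 -m pendant '[-1,-0.8,-0.75,0.1,0.375, -1,-0.8,-0.75,0.1,0.375, -1,-0.8,-0.75,0.1,0.375, -1,-0.8,-0.75,0.1,0.375, -1,-0.8,-0.75,0.1,0.375]'; python3 -c "
from h import *
go([.437,.134,.15])"
```

```text
clock: 0.52
tcp_pos: [0.3259, 0.3855, 0.2249]
tcp_rot: [[-0.548, 0.836, -0.0], [0.836, 0.548, -0.001], [-0.0, -0.001, -1.0]]
wrist_force: [0.8, -0.4, 0.8]
gripper_width: 0.997
d [-1.3562 -0.2248  0.3749] turn to y||+x 0.3695 pos [0.3259 0.3855 0.2249] t 0.52 F [ 0.8 -0.4  0.8] w 86.76
```

```bash
python3 -m pendant '[-1,-0.9,-0.15,0.1,0.37, -1,-0.9,-0.15,0.1,0.37, -1,-0.9,-0.15,0.1,0.37, -1,-0.9,-0.15,0.1,0.37, -1,-0.9,-0.15,0.1,0.37]'; python3 -c "
from h import *
go([.437,.134,.15])"
```

```text
clock: 0.93
tcp_pos: [0.4013, 0.2168, 0.2047]
tcp_rot: [[0.004, 1.0, -0.0], [1.0, -0.004, -0.002], [-0.002, -0.0, -1.0]]
wrist_force: [-0.3, 0.8, -0.7]
gripper_width: 1.001
d [-0.4127  0.1805  0.2745] turn to y||+x -0.0027 pos [0.4013 0.2168 0.2047] t 0.93 F [-0.3  0.8 -0.7] w 87.07
```

```bash
python3 -m pendant '[-1,-0.41,0.18,0.27,0, -1,-0.41,0.18,0.27,0, -1,-0.41,0.18,0.27,0, -1,-0.41,0.18,0.27,0, -1,-0.41,0.18,0.27,0]'; python3 - <<'E'
from h import *
go([.437,.134,.070])
for n in("top","scene"): cv2.imwrite(f"pics/{n}1.png",capture(n)[:,:,::-1])
a=cv2.imread("pics/top1.png")[190:290,130:230];b=cv2.imread("pics/scene1.png")[180:280,190:290]
cv2.imwrite("pics/c1.png",cv2.resize(np.hstack([a,b]),None,fx=4,fy=4))
E
```

```text
clock: 1.35
tcp_pos: [0.4362, 0.1382, 0.1507]
tcp_rot: [[-0.002, 1.0, -0.003], [1.0, 0.002, 0.0], [0.0, -0.003, -1.0]]
wrist_force: [-0.5, 0.3, 0.3]
gripper_width: 1.0
d [-0.0212  0.0048  0.4035] turn to y||+x 0.0013 pos [0.4362 0.1382 0.1507] t 1.35 F [-0.5  0.3  0.3] w 87.04
```

View pics/c1.png

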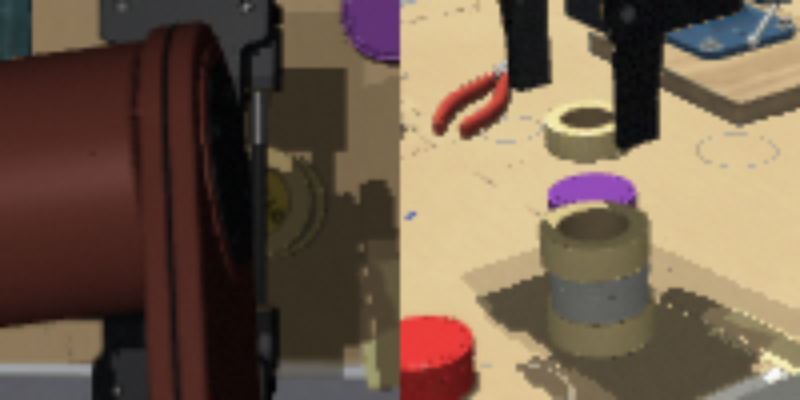

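The scene view shows the fingers straddling the stack (stack around (235,245) in the full scene picture) with the jaws along x. Next I lower and close.

```bash
python3 -m pendant '[-1,-0.02,0.005,0.1,0, -1,-0.02,0.005,0.2,0, -1,-0.02,0.005,0.3,0, -1,-0.02,0.005,0.4,0, -1,-0.02,0.005,0.4,0]'; python3 -c "
from h import *
go([.4375,.134,.070])"
```

```text
clock: 1.87
tcp_pos: [0.4351, 0.136, 0.069]
tcp_rot: [[-0.007, 1.0, -0.005], [1.0, 0.007, -0.0], [-0.0, -0.005, -1.0]]
wrist_force: [-1.3, -0.7, -0.2]
gripper_width: 0.998
d [-0.01    0.012  -0.0052] turn to y||+x 0.0044 pos [0.4351 0.136  0.069 ] t 1.87 F [-1.3 -0.7 -0.2] w 86.81
```

```bash
python3 -m pendant '[-1,-0.01,0.008,-0.008,0.002, -1,-0.01,0.008,-0.008,0.002, -1,-0.01,0.008,-0.008,0.002]'; python3 -c "
from h import *
go([.4375,.134,.070])"
```

```text
clock: 2.12
tcp_pos: [0.4411, 0.1336, 0.0753]
tcp_rot: [[-0.002, 1.0, 0.004], [1.0, 0.002, 0.001], [0.0, 0.004, -1.0]]
wrist_force: [-0.1, 0.0, -0.2]
gripper_width: 0.997
d [ 0.002  -0.018   0.0263] turn to y||+x 0.0014 pos [0.4411 0.1336 0.0753] t 2.12 F [-0.1  0.  -0.2] w 86.76
```

```bash
python3 -m pendant '[-1,0,0,0,0,-1,0,0,0,0,-1,0,0,0,0]'; python3 -c "
from h import *
go([.4375,.134,.070])"
```

```text
clock: 2.37
tcp_pos: [0.44, 0.1331, 0.074]
tcp_rot: [[-0.002, 1.0, 0.001], [1.0, 0.002, 0.0], [0.0, 0.001, -1.0]]
wrist_force: [-0.1, -0.4, 0.1]
gripper_width: 1.0
d [ 0.0046 -0.0124  0.0197] turn to y||+x 0.001 pos [0.44   0.1331 0.074 ] t 2.37 F [-0.1 -0.4  0.1] w 86.96
```

```bash
python3 -m pendant '[-1,0.004,-0.012,0.02,0,-1,0.004,-0.012,0.02,0,-1,0.004,-0.012,0.02,0,-1,0.004,-0.012,0.02,0]'; python3 -c "
from h import *
go([.4375,.134,.070])"
```

```text
clock: 2.7
tcp_pos: [0.4369, 0.1338, 0.069]
tcp_rot: [[-0.002, 1.0, -0.0], [1.0, 0.002, -0.0], [-0.0, -0.0, -1.0]]
wrist_force: [0.2, -0.2, 0.1]
gripper_width: 1.0
d [ 0.0011  0.0032 -0.0048] turn to y||+x 0.001 pos [0.4369 0.1338 0.069 ] t 2.7 F [ 0.2 -0.2  0.1] w 87.02
```

```bash
python3 -m pendant '[-1,0,0.003,-0.006,0,0.2,0,0.003,-0.006,0,0.3,0,0.003,-0.006,0,0.4,0,0.003,-0.006,0,0.5,0,0.003,-0.006,0]';python3 -m pendant '[1,0,0,0,0,1,0,0,0,0,1,0,0,0,0,1,0,0,0,0,1,0,0,0,0]'; python3 -c "
from h import *
go([.4375,.134,.070])"
```

```text
clock: 3.12
tcp_pos: [0.4377, 0.1338, 0.0705]
tcp_rot: [[-0.002, 1.0, 0.0], [1.0, 0.002, -0.0], [-0.0, 0.0, -1.0]]
wrist_force: [0.1, -0.2, 0.0]
gripper_width: 0.782
clock: 3.53
tcp_pos: [0.4376, 0.1338, 0.0704]
tcp_rot: [[-0.002, 1.0, -0.0], [1.0, 0.002, -0.0], [-0.0, -0.0, -1.0]]
wrist_force: [-0.9, -0.0, 0.5]
gripper_width: 0.65
d [ 0.001  -0.0003  0.002 ] turn to y||+x 0.001 pos [0.4376 0.1338 0.0704] t 3.53 F [-0.9 -0.   0.5] w 56.52
```

```bash
python3 -m pendant '[1,0,0,0,0,1,0,0,-0.02,0,1,0,0,-0.05,0,1,0,0,-0.1,0,1,0,0,-0.15,0]';python3 -m pendant '[1,0,0,-0.1,0,1,0,0,-0.2,0,1,0,0,-0.3,0,1,0,0,-0.3,0]'; python3 - <<'E'
from h import *
go([.45,.01,.16])
for n in("top","scene"): cv2.imwrite(f"pics/{n}2.png",capture(n)[:,:,::-1])
a=cv2.imread("pics/top2.png")[190:290,130:230];b=cv2.imread("pics/scene2.png")[180:280,190:290]
cv2.imwrite("pics/c2.png",cv2.resize(np.hstack([a,b]),None,fx=4,fy=4))
E
```

```text
clock: 3.95
tcp_pos: [0.4377, 0.1338, 0.1014]
tcp_rot: [[-0.002, 1.0, -0.0], [1.0, 0.002, 0.0], [0.0, -0.0, -1.0]]
wrist_force: [-0.1, 0.5, -0.9]
gripper_width: 0.648
clock: 4.28
tcp_pos: [0.4409, 0.1343, 0.1659]
tcp_rot: [[-0.002, 1.0, 0.009], [1.0, 0.002, 0.001], [0.001, 0.009, -1.0]]
wrist_force: [1.1, -0.2, 0.5]
gripper_width: 0.651
d [-0.6215  0.0443  0.0294] turn to y||+x 0.0011 pos [0.4409 0.1343 0.1659] t 4.28 F [ 1.1 -0.2  0.5] w 56.6
```

View pics/c2.png

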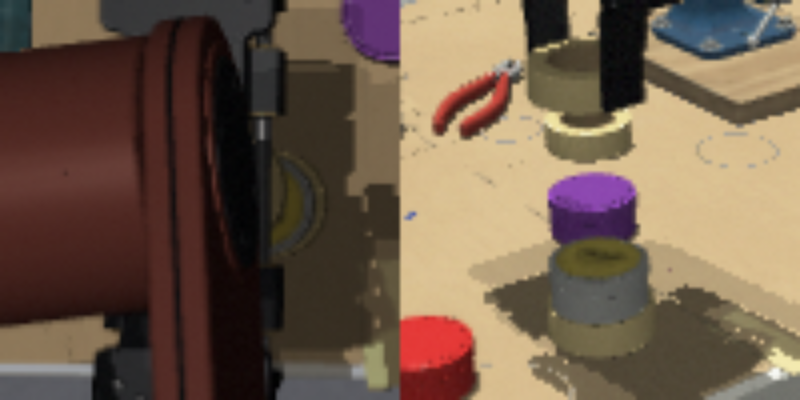

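```bash
python3 -m pendant '[1,-0.2,0.09,0.03,0,1,-0.4,0.09,0.05,0,1,-0.55,0.09,0.08,0,1,-0.62,0.09,0.1,0,1,-0.62,0.09,0.1,0]';python3 -m pendant '[1,0,0,0,0,1,0,0,0,0,1,0,0,0,0]'; python3 - <<'E'
from h import *
go([.46,.01,.0255])
E
```

```text
clock: 4.8
tcp_pos: [0.4543, 0.0074, 0.1382]
tcp_rot: [[0.002, 1.0, -0.004], [1.0, -0.002, -0.0], [-0.0, -0.004, -1.0]]
wrist_force: [0.0, 0.8, -0.6]
gripper_width: 0.649
clock: 5.05
tcp_pos: [0.4557, 0.0108, 0.1403]
tcp_rot: [[-0.003, 1.0, -0.0], [1.0, 0.003, 0.0], [0.0, -0.0, -1.0]]
wrist_force: [0.4, 0.3, -1.1]
gripper_width: 0.645
d [-0.0043  0.0216  0.5739] turn to y||+x 0.0017 pos [0.4557 0.0108 0.1403] t 5.05 F [ 0.4  0.3 -1.1] w 56.13
```

```bash
python3 -m pendant '[1,0,0.02,0.15,0,1,0,0.02,0.3,0,1,0,0.02,0.42,0,1,0,0.02,0.5,0,1,0,0.02,0.52,0]';python3 -m pendant '[1,0,0,0,0,1,0,0,0,0,1,0,0,0,0]'; python3 - <<'E'
from h import *
go([.46,.01,.0258])
E
```

```text
clock: 5.47
tcp_pos: [0.4574, 0.0113, 0.0335]
tcp_rot: [[-0.003, 1.0, -0.005], [1.0, 0.003, 0.001], [0.001, -0.005, -1.0]]
wrist_force: [-0.0, -0.6, -0.3]
gripper_width: 0.65
clock: 5.72
tcp_pos: [0.4612, 0.01, 0.0379]
tcp_rot: [[-0.002, 1.0, 0.003], [1.0, 0.002, -0.0], [-0.0, 0.003, -1.0]]
wrist_force: [-0.1, 0.1, 0.0]
gripper_width: 0.648
d [-0.0001 -0.0064  0.0607] turn to y||+x 0.0015 pos [0.4612 0.01   0.0379] t 5.72 F [-0.1  0.1  0. ] w 56.38
```

```bash
python3 -m pendant '[1,0,0,0.02,0,1,0,0,0.035,0,1,0,0,0.045,0,1,0,0,0.05,0,1,0,0,0.05,0]';python3 -m pendant '[1,0,0,0,0,1,0,0,0,0,1,0,0,0,0]'; python3 - <<'E'
from h import *
go([.46,.01,.0255])
E
```

```text
clock: 6.13
tcp_pos: [0.4596, 0.0098, 0.0262]
tcp_rot: [[-0.001, 1.0, -0.0], [1.0, 0.001, 0.0], [0.0, -0.0, -1.0]]
wrist_force: [-0.1, 0.0, -1.2]
gripper_width: 0.649
clock: 6.38
tcp_pos: [0.46, 0.0098, 0.0265]
tcp_rot: [[-0.002, 1.0, 0.0], [1.0, 0.002, -0.0], [-0.0, 0.0, -1.0]]
wrist_force: [0.7, 0.3, -1.0]
gripper_width: 0.65
d [0.0009 0.0002 0.005 ] turn to y||+x 0.001 pos [0.46   0.0098 0.0265] t 6.38 F [ 0.7  0.3 -1. ] w 56.56
```

```bash
python3 -m pendant '[1,0,0,0.005,0,1,0,0,0.005,0,1,0,0,0.005,0]';python3 -m pendant '[0.1,0,0,0,0,0,0,0,0,0,-0.2,0,0,0,0,-0.4,0,0,0,0,-0.5,0,0,0,0]'; python3 - <<'E'
from h import *
go([.46,.01,.0255])
E
```

```text
clock: 6.63
tcp_pos: [0.4599, 0.0098, 0.0254]
tcp_rot: [[-0.002, 1.0, 0.0], [1.0, 0.002, -0.0], [-0.0, 0.0, -1.0]]
wrist_force: [-0.0, -0.4, -0.8]
gripper_width: 0.647
clock: 7.05
tcp_pos: [0.4599, 0.0099, 0.0254]
tcp_rot: [[-0.002, 1.0, -0.0], [1.0, 0.002, 0.0], [0.0, -0.0, -1.0]]
wrist_force: [0.5, -0.3, 0.3]
gripper_width: 0.708
d [ 0.0007  0.0007 -0.0003] turn to y||+x 0.001 pos [0.4599 0.0099 0.0254] t 7.05 F [ 0.5 -0.3  0.3] w 61.58
```

```bash
python3 -m pendant '[-1,0,0,0,0,-1,0,0,0,0,-1,0,0,0,0,-1,0,0,0,0]';python3 -m pendant '[-1,0,0,-0.1,0,-1,0,0,-0.25,0,-1,0,0,-0.45,0,-1,0,0,-0.65,0,-1,0,0,-0.65,0]'; python3 - <<'E'
from h import *
go([.46,-.12,.15])
E
```

```text
clock: 7.38
tcp_pos: [0.4599, 0.0098, 0.0254]
tcp_rot: [[-0.002, 1.0, 0.0], [1.0, 0.002, 0.0], [0.0, 0.0, -1.0]]
wrist_force: [0.4, 0.0, 0.8]
gripper_width: 0.949
clock: 7.8
tcp_pos: [0.465, 0.0092, 0.1638]
tcp_rot: [[-0.002, 1.0, 0.014], [1.0, 0.002, -0.002], [-0.002, 0.014, -1.0]]
wrist_force: [1.5, -0.9, 1.3]
gripper_width: 1.0
d [-0.6458 -0.0271  0.0699] turn to y||+x 0.0011 pos [0.465  0.0092 0.1638] t 7.8 F [ 1.5 -0.9  1.3] w 87.04
```

```bash
python3 -m pendant '[-1,-0.2,0,0,0,-1,-0.4,0,0,0,-1,-0.6,0,0,0,-1,-0.7,0,0,0,-1,-0.7,0,0,0]'; python3 - <<'E'
from h import *
go([.46,-.12,.15])
for n in("top","scene"): cv2.imwrite(f"pics/{n}3.png",capture(n)[:,:,::-1])
a=cv2.imread("pics/top3.png")[190:290,160:300];b=cv2.imread("pics/scene3.png")[190:290,200:260]
cv2.imwrite("pics/c3.png",cv2.resize(np.hstack([a,b]),None,fx=4,fy=4))
E
```

```text
clock: 8.22
tcp_pos: [0.4603, -0.134, 0.1557]
tcp_rot: [[0.002, 1.0, 0.001], [1.0, -0.002, -0.002], [-0.002, 0.001, -1.0]]
wrist_force: [0.2, -0.0, -0.2]
gripper_width: 0.998
d [ 0.0699 -0.0015  0.0282] turn to y||+x -0.0014 pos [ 0.4603 -0.134   0.1557] t 8.22 F [ 0.2 -0.  -0.2] w 86.82
```

View pics/c3.png

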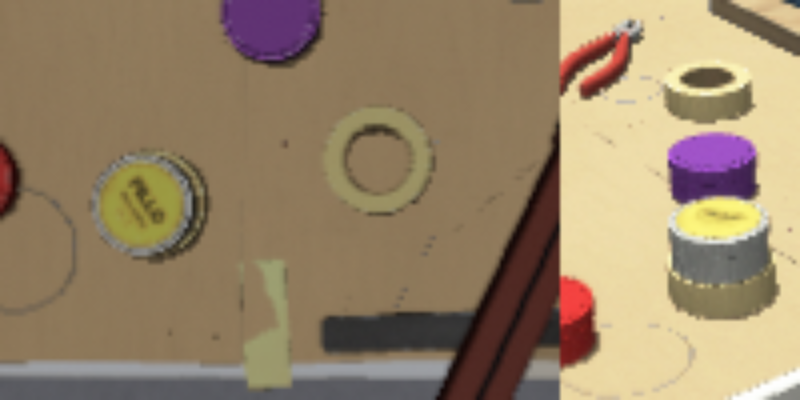

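The roll lies flat beside the stack at top px ≈(254,230). The tin is exposed on the lower roll, its yellow label at ≈(196,241). I'll measure both.

```bash
python3 - <<'E'
from h import *
im=cv2.imread("pics/top3.png")[:,:,::-1].copy()
m=hsvmask(im,(22,60,100),(32,255,255),(236,210,275,250));p=onz("top",big(m),.019)[:,:2];print("upper roll",circ(p))
m=hsvmask(im,(22,110,100),(32,255,255),(170,215,225,262));p=onz("top",big(m),.045)[:,:2];print("label",circ(p))
# lid outline: non-table
im2=cv2.imread("pics/scene3.png")[:,:,::-1].copy()
m=hsvmask(im2,(22,110,130),(32,255,255),(220,230,262,260));c=big(m);p=onz("scene",c,.045)[:,:2];print("label scene",circ(p))
m=hsvmask(im2,(20,60,130),(32,255,255),(226,230,262,250))
# grid of greys
h=cv2.cvtColor(im,cv2.COLOR_RGB2HSV)
print(h[241,178:216].tolist())
E
```

```text
upper roll (array([0.46037022, 0.00968616, 0.02803353]), np.float64(0.0006068187415786173))
label (array([0.43525334, 0.13321805, 0.02120036]), np.float64(0.0005765838533075201))
label scene (array([0.43469887, 0.13339525, 0.01977884]), np.float64(0.0012201989564398434))
[[17, 94, 141], [18, 93, 140], [17, 94, 141], [17, 92, 141], [18, 89, 118], [17, 20, 112], [25, 52, 148], [24, 142, 153], [28, 148, 155], [30, 146, 155], [30, 145, 155], [29, 146, 155], [28, 149, 154], [24, 154, 152], [24, 153, 128], [26, 152, 149], [28, 149, 154], [25, 153, 132], [24, 144, 85], [25, 146, 105], [27, 151, 152], [28, 150, 150], [28, 148, 153], [29, 146, 155], [30, 145, 155], [30, 146, 154], [28, 150, 153], [24, 129, 140], [20, 12, 133], [30, 3, 146], [20, 68, 34], [21, 107, 79], [21, 102, 130], [20, 108, 59], [18, 96, 109], [18, 93, 140], [18, 94, 141], [18, 93, 142]]
```

```bash
python3 -m pendant '[-1,0.2,-0.06,-0.1,0,-1,0.4,-0.12,-0.1,0,-1,0.6,-0.12,-0.1,0,-1,0.8,-0.12,-0.1,0,-1,0.98,-0.12,-0.1,0]'; python3 -m pendant '[-1,0.1,0,0,0,-1,0.3,0,0.1,0,-1,0.37,0,0.2,0,-1,0.37,0,0.3,0,-1,0.37,0,0.35,0]';python3 -m pendant '[-1,0,0,0,0,-1,0,0,0,0,-1,0,0,0,0]'; python3 - <<'E'
from h import *
go([.4352,.1333,.047])
E
```

```text
clock: 8.73
tcp_pos: [0.4346, 0.0692, 0.1755]
tcp_rot: [[-0.003, 1.0, 0.001], [1.0, 0.003, 0.001], [0.001, 0.001, -1.0]]
wrist_force: [0.7, -0.7, -0.2]
gripper_width: 0.998
clock: 9.15
tcp_pos: [0.433, 0.142, 0.1029]
tcp_rot: [[-0.006, 1.0, -0.004], [1.0, 0.006, -0.0], [-0.0, -0.004, -1.0]]
wrist_force: [-0.0, 0.1, -0.7]
gripper_width: 1.002
clock: 9.4
tcp_pos: [0.4363, 0.1398, 0.1065]
tcp_rot: [[-0.001, 1.0, 0.001], [1.0, 0.001, 0.0], [0.0, 0.001, -1.0]]
wrist_force: [0.6, -0.1, 0.0]
gripper_width: 1.0
d [-0.0323 -0.0061  0.2973] turn to y||+x 0.0008 pos [0.4363 0.1398 0.1065] t 9.4 F [ 0.6 -0.1  0. ] w 87.02
```

```bash
python3 -m pendant '[-1,-0.033,-0.005,0.07,0,-1,-0.033,-0.005,0.14,0,-1,-0.033,-0.005,0.2,0,-1,-0.033,-0.005,0.24,0,-1,-0.033,-0.005,0.26,0]';python3 -m pendant '[-1,0,0,0,0,-1,0,0,0,0,-1,0,0,0,0]'; python3 - <<'E'
from h import *
go([.4352,.1333,.047])
E
```

```text
clock: 9.82
tcp_pos: [0.435, 0.1328, 0.0535]
tcp_rot: [[-0.0, 1.0, 0.0], [1.0, 0.0, 0.0], [0.0, 0.0, -1.0]]
wrist_force: [-0.1, 0.3, -0.7]
gripper_width: 1.0
clock: 10.07
tcp_pos: [0.4355, 0.1332, 0.0543]
tcp_rot: [[-0.001, 1.0, 0.001], [1.0, 0.001, 0.0], [0.0, 0.001, -1.0]]
wrist_force: [1.0, -0.5, -0.2]
gripper_width: 1.002
d [ 0.0003 -0.0014  0.0365] turn to y||+x 0.0009 pos [0.4355 0.1332 0.0543] t 10.07 F [ 1.  -0.5 -0.2] w 87.15
```

```bash
python3 -m pendant '[-1,0,-0.001,0.02,0,-1,0,-0.001,0.035,0,-1,0,-0.001,0.036,0,0.3,0,-0.001,0.036,0,0.3,0,-0.001,0.036,0]';python3 -m pendant '[0.3,0,0,0,0,0.4,0,0,0,0,1,0,0,0,0,1,0,0,0,0,1,0,0,0,0]';python3 -m pendant '[1,0,0,0,0,1,0,0,0,0]'; python3 - <<'E'
from h import *
go([.4352,.1333,.047])
E
```

```text
clock: 10.48
tcp_pos: [0.4344, 0.1332, 0.0462]
tcp_rot: [[-0.002, 1.0, -0.0], [1.0, 0.002, -0.0], [-0.0, -0.0, -1.0]]
wrist_force: [-0.4, -0.3, 0.6]
gripper_width: 0.922
clock: 10.9
tcp_pos: [0.4346, 0.1332, 0.0463]
tcp_rot: [[-0.002, 1.0, 0.0], [1.0, 0.002, 0.0], [0.0, 0.0, -1.0]]
wrist_force: [0.7, 0.1, 1.0]
gripper_width: 0.61
clock: 11.07
tcp_pos: [0.4346, 0.1332, 0.0463]
tcp_rot: [[-0.002, 1.0, 0.0], [1.0, 0.002, -0.0], [-0.0, 0.0, -1.0]]
wrist_force: [-0.4, 0.1, 0.6]
gripper_width: 0.608
d [ 0.0005  0.0032 -0.0035] turn to y||+x 0.001 pos [0.4346 0.1332 0.0463] t 11.07 F [-0.4  0.1  0.6] w 52.89
```

```bash
python3 -m pendant '[1,0,0,-0.02,0,1,0,0,-0.05,0,1,0,0,-0.1,0,1,0,0,-0.15,0,1,0,0,-0.25,0]';python3 -m pendant '[1,0,0,-0.1,0,1,0,0,-0.2,0,1,-0.1,0,-0.25,0,1,-0.2,0.03,-0.25,0,1,-0.4,0.06,-0.25,0]'; python3 - <<'E'
from h import *
go([.458,-.263,.12])
for n in("scene",): cv2.imwrite(f"pics/{n}4.png",capture(n)[:,:,::-1])
b=cv2.imread("pics/scene4.png")[160:290,180:320]
cv2.imwrite("pics/c4.png",cv2.resize(b,None,fx=4,fy=4))
E
```

```text
clock: 11.48
tcp_pos: [0.4333, 0.133, 0.0961]
tcp_rot: [[-0.002, 1.0, -0.003], [1.0, 0.002, -0.0], [-0.0, -0.003, -1.0]]
wrist_force: [-1.4, 0.7, -0.2]
gripper_width: 0.609
clock: 11.9
tcp_pos: [0.4478, 0.0545, 0.1489]
tcp_rot: [[-0.005, 1.0, 0.005], [1.0, 0.005, 0.001], [0.001, 0.005, -1.0]]
wrist_force: [1.5, 0.6, -0.9]
gripper_width: 0.611
d [-1.5878  0.0421  0.1429] turn to y||+x 0.0032 pos [0.4478 0.0545 0.1489] t 11.9 F [ 1.5  0.6 -0.9] w 53.18
```

View pics/c4.png

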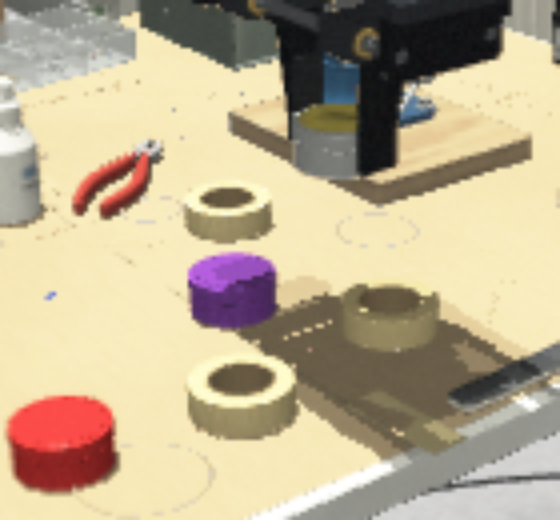

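The tin hangs level in the jaws, and both rolls lie flat on the table. On to the tray.

```bash
python3 -m pendant '[1,-0.2,0,0,0,1,-0.4,0.02,0,0,1,-0.6,0.02,0,0,1,-0.8,0.02,0,0,1,-0.95,0.03,0,0]';python3 -m pendant '[1,-0.15,0,0,0,1,-0.35,0,0,0,1,-0.5,0,0,0,1,-0.6,0,0,0,1,-0.62,0,0,0]';python3 -m pendant '[1,0,0,0,0,1,0,0,0,0,1,0,0,0,0]'; python3 - <<'E'
from h import *
go([.458,-.263,.031])
E
```

```text
clock: 12.37
tcp_pos: [0.4528, -0.1397, 0.1476]
tcp_rot: [[-0.0, 1.0, 0.001], [1.0, 0.0, -0.002], [-0.002, 0.001, -1.0]]
wrist_force: [-0.8, 0.1, -0.7]
gripper_width: 0.61
clock: 12.78
tcp_pos: [0.4532, -0.2645, 0.1477]
tcp_rot: [[0.002, 1.0, 0.001], [1.0, -0.002, -0.002], [-0.002, 0.001, -1.0]]
wrist_force: [-0.5, 0.3, -1.0]
gripper_width: 0.611
clock: 13.03
tcp_pos: [0.4531, -0.2595, 0.1464]
tcp_rot: [[-0.003, 1.0, -0.0], [1.0, 0.003, 0.001], [0.001, -0.0, -1.0]]
wrist_force: [1.0, 0.1, -1.0]
gripper_width: 0.606
d [-0.0178  0.0244  0.5769] turn to y||+x 0.0016 pos [ 0.4531 -0.2595  0.1464] t 13.03 F [ 1.   0.1 -1. ] w 52.74
```

```bash
python3 -m pendant '[1,-0.018,0.024,0.15,0,1,-0.018,0.024,0.3,0,1,-0.018,0.024,0.4,0,1,-0.018,0.024,0.48,0,1,-0.018,0.024,0.53,0]';python3 -m pendant '[1,0,0,0,0,1,0,0,0,0,1,0,0,0,0,1,0,0,0,0]'; python3 - <<'E'
from h import *
go([.458,-.263,.0305])
E
```

```text
clock: 13.45
tcp_pos: [0.457, -0.262, 0.0382]
tcp_rot: [[-0.003, 1.0, -0.003], [1.0, 0.003, 0.002], [0.002, -0.003, -1.0]]
wrist_force: [0.5, 0.0, -0.9]
gripper_width: 0.605
clock: 13.78
tcp_pos: [0.459, -0.265, 0.0418]
tcp_rot: [[-0.002, 1.0, 0.002], [1.0, 0.002, -0.002], [-0.002, 0.002, -1.0]]
wrist_force: [0.3, 0.1, -0.3]
gripper_width: 0.607
d [ 0.0099 -0.0052  0.0566] turn to y||+x 0.0013 pos [ 0.459  -0.265   0.0418] t 13.78 F [ 0.3  0.1 -0.3] w 52.77
```

```bash
python3 -m pendant '[1,0,0,0.02,0,1,0,0,0.035,0,1,0,0,0.043,0,1,0,0,0.047,0,1,0,0,0.05,0]';python3 -m pendant '[1,0,0,0,0,1,0,0,0,0,1,0,0,0,0]'; python3 - <<'E'
from h import *
go([.458,-.263,.0303])
E
```

```text
clock: 14.2
tcp_pos: [0.4577, -0.2643, 0.0303]
tcp_rot: [[-0.001, 1.0, -0.001], [1.0, 0.001, 0.0], [0.0, -0.001, -1.0]]
wrist_force: [-3.2, 3.1, 7.0]
gripper_width: 0.608
clock: 14.45
tcp_pos: [0.4578, -0.2643, 0.0303]
tcp_rot: [[-0.002, 1.0, -0.0], [1.0, 0.002, 0.0], [0.0, -0.0, -1.0]]
wrist_force: [-2.3, 0.9, 2.8]
gripper_width: 0.615
d [0.0066 0.0011 0.0001] turn to y||+x 0.001 pos [ 0.4578 -0.2643  0.0303] t 14.45 F [-2.3  0.9  2.8] w 53.46
```

Contact with the tray floor (3–7 N). Releasing.

```bash
python3 -m pendant '[0,0,0,0,0,-0.2,0,0,0,0,-0.5,0,0,0,0,-0.7,0,0,0,0,-0.7,0,0,0,0]';python3 -m pendant '[-1,0,0,0,0,-1,0,0,0,0,-1,0,0,0,0]';python3 -m pendant '[-1,0,0,-0.1,0,-1,0,0,-0.25,0,-1,0,0,-0.45,0,-1,0,0,-0.6,0,-1,0,0,-0.7,0]';python3 -m pendant '[-1,0,0,-0.2,0,-1,0,0,-0.4,0,-1,0,0,-0.5,0]'; python3 - <<'E'
from h import *
go([.46,-.1,.2])
for n in("top","scene"): cv2.imwrite(f"pics/{n}5.png",capture(n)[:,:,::-1])
a=cv2.imread("pics/top5.png")[180:280,160:300];b=cv2.imread("pics/scene5.png")[180:280,300:410]
c=cv2.imread("pics/scene5.png")[190:290,200:300]
cv2.imwrite("pics/c5.png",cv2.resize(np.vstack([np.hstack([a,b]),np.hstack([c,a,b])[:,:250]]),None,fx=3,fy=3))
E
```

```text
clock: 14.87
tcp_pos: [0.4582, -0.2645, 0.0302]
tcp_rot: [[-0.002, 1.0, 0.001], [1.0, 0.002, -0.0], [-0.0, 0.001, -1.0]]
wrist_force: [0.7, 0.0, -0.2]
gripper_width: 0.753
clock: 15.12
tcp_pos: [0.458, -0.2644, 0.0302]
tcp_rot: [[-0.002, 1.0, 0.0], [1.0, 0.002, -0.0], [-0.0, 0.0, -1.0]]
wrist_force: [0.4, 0.0, 0.5]
gripper_width: 0.957
clock: 15.53
tcp_pos: [0.4591, -0.2653, 0.1741]
tcp_rot: [[-0.002, 1.0, 0.004], [1.0, 0.002, -0.003], [-0.003, 0.004, -1.0]]
wrist_force: [0.6, 0.5, -0.3]
gripper_width: 1.0
clock: 15.78
tcp_pos: [0.4592, -0.2653, 0.2757]
tcp_rot: [[-0.002, 1.0, 0.005], [1.0, 0.002, -0.004], [-0.004, 0.005, -1.0]]
wrist_force: [-0.1, -0.3, 0.5]
gripper_width: 1.002
d [0.8281 0.0032 0.3753] turn to y||+x 0.0011 pos [ 0.4592 -0.2653  0.2757] t 15.78 F [-0.1 -0.3  0.5] w 87.16
```

View pics/c5.png

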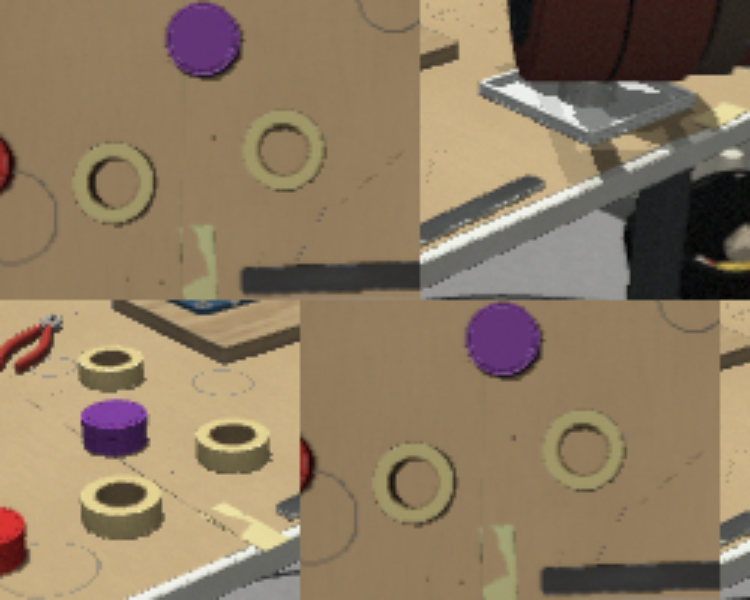

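The rolls lie flat at top px ≈(198,241) (lower) and (255,230) (upper). The arm hides the tray. I'll measure both rolls.

```bash
python3 - <<'E'
from h import *
im=cv2.imread("pics/top5.png")[:,:,::-1].copy()
for n,roi in(("upper",(236,210,275,250)),("lower",(180,222,215,260))):
    m=hsvmask(im,(22,60,90),(32,255,255),roi);p=onz("top",big(m),.019)[:,:2];print(n,circ(p))
# did the lower roll move? its visible side edge in the first/last scene pictures
for k in (0,3,5):
    i2=cv2.imread(f"pics/scene{k}.png");g=cv2.cvtColor(i2,cv2.COLOR_BGR2HSV)[:,:,2].astype(int)
    print(k,"row266",g[264,222:262].tolist(),"col",g[255:276,240].tolist())
E
```

```text
upper (array([0.4604234 , 0.00970649, 0.02800673]), np.float64(0.0006007389500597085))
lower (array([0.4360205 , 0.13211296, 0.02791084]), np.float64(0.0006615329808980581))
0 row266 [191, 192, 193, 192, 192, 143, 87, 91, 95, 96, 98, 98, 104, 105, 102, 104, 106, 105, 106, 103, 102, 104, 101, 100, 98, 98, 96, 91, 89, 83, 81, 93, 105, 191, 192, 189, 193, 194, 193, 191] col [82, 83, 82, 83, 80, 84, 122, 108, 106, 106, 102, 104, 102, 101, 98, 189, 190, 190, 192, 189, 192]
3 row266 [235, 236, 237, 235, 236, 186, 118, 125, 129, 133, 129, 133, 138, 136, 134, 137, 137, 137, 137, 141, 134, 136, 132, 129, 131, 127, 125, 123, 116, 111, 105, 131, 235, 235, 236, 235, 236, 237, 237, 236] col [114, 115, 114, 115, 111, 123, 192, 146, 139, 137, 137, 134, 133, 133, 132, 235, 234, 235, 236, 234, 234]
5 row266 [200, 198, 199, 200, 200, 148, 92, 97, 103, 106, 104, 106, 110, 108, 105, 110, 109, 109, 110, 111, 104, 108, 105, 102, 104, 103, 100, 96, 91, 92, 82, 104, 197, 199, 198, 199, 199, 201, 201, 201] col [72, 70, 70, 89, 213, 227, 209, 117, 112, 110, 109, 108, 105, 106, 105, 198, 198, 199, 200, 198, 198]
```

```bash
python3 -m pendant '[-1,0.2,0,0.05,0,-1,0.4,0,0.1,0,-1,0.6,0,0.15,0,-1,0.8,0,0.2,0,-1,1,0,0.25,0]';python3 -m pendant '[-1,0.2,0,0.1,0,-1,0.35,0,0.25,0,-1,0.38,0,0.4,0,-1,0.38,0,0.5,0,-1,0.38,0,0.55,0]';python3 -m pendant '[-1,0,0,0,0,-1,0,0,0,0,-1,0,0,0,0]'; python3 - <<'E'
from h import *
go([.4604,.0097,.027])
for n in("top","scene"): cv2.imwrite(f"pics/{n}6.png",capture(n)[:,:,::-1])
a=cv2.imread("pics/top6.png")[180:280,330:430];b=cv2.imread("pics/scene6.png")[160:260,300:400]
cv2.imwrite("pics/c6.png",cv2.resize(np.hstack([a,b]),None,fx=4,fy=4))
E
```

```text
clock: 16.3
tcp_pos: [0.4564, -0.0625, 0.2184]
tcp_rot: [[-0.001, 1.0, -0.002], [1.0, 0.001, 0.001], [0.001, -0.002, -1.0]]
wrist_force: [1.3, 0.4, 0.1]
gripper_width: 0.997
clock: 16.72
tcp_pos: [0.4541, 0.0131, 0.1058]
tcp_rot: [[-0.004, 1.0, -0.007], [1.0, 0.004, 0.001], [0.001, -0.007, -1.0]]
wrist_force: [0.3, 0.7, -1.4]
gripper_width: 1.003
clock: 16.97
tcp_pos: [0.4586, 0.011, 0.1115]
tcp_rot: [[-0.001, 1.0, 0.002], [1.0, 0.001, -0.0], [-0.0, 0.002, -1.0]]
wrist_force: [0.4, 0.3, 0.4]
gripper_width: 1.002
d [-0.0062  0.0083  0.4224] turn to y||+x 0.0004 pos [0.4586 0.011  0.1115] t 16.97 F [0.4 0.3 0.4] w 87.18
```

View pics/c6.png

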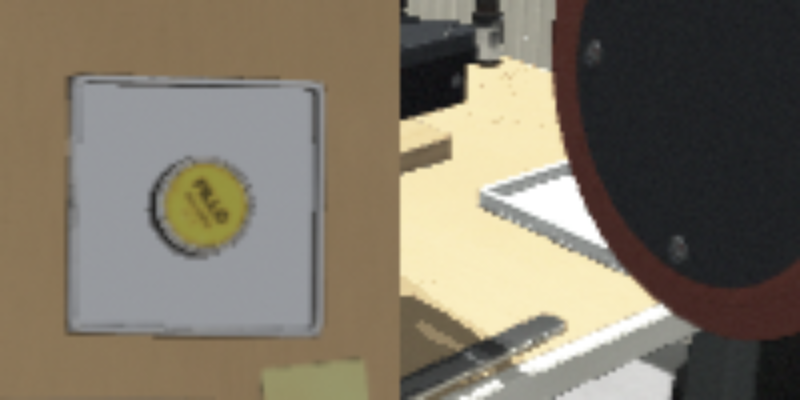

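The tin stands upright near the tray's centre (top px ≈(382,232)). Now I go down to the upper roll.

```bash
python3 -m pendant '[-1,-0.006,0.008,0.1,0,-1,-0.006,0.008,0.2,0,-1,-0.006,0.008,0.3,0,-1,-0.006,0.008,0.36,0,-1,-0.006,0.008,0.38,0]';python3 -m pendant '[-1,0,0,0,0,-1,0,0,0,0,-1,0,0,0,0,-1,0,0,0,0]'; python3 - <<'E'
from h import *
go([.4604,.0097,.027])
E
```

```text
clock: 17.48
tcp_pos: [0.4584, 0.0101, 0.0333]
tcp_rot: [[-0.001, 1.0, -0.001], [1.0, 0.001, 0.0], [0.0, -0.001, -1.0]]
wrist_force: [-0.8, -0.0, 0.1]
gripper_width: 1.002
clock: 17.82
tcp_pos: [0.4602, 0.0102, 0.0355]
tcp_rot: [[-0.001, 1.0, 0.002], [1.0, 0.001, -0.0], [-0.0, 0.002, -1.0]]
wrist_force: [0.7, -0.2, 0.7]
gripper_width: 0.995
d [-0.0027  0.0008  0.0426] turn to y||+x 0.0009 pos [0.4602 0.0102 0.0355] t 17.82 F [ 0.7 -0.2  0.7] w 86.56
```

```bash
python3 -m pendant '[-1,-0.002,0.001,0.02,0,-1,-0.002,0.001,0.03,0,-1,-0.002,0.001,0.04,0,-1,-0.002,0.001,0.04,0,0.2,-0.002,0.001,0.04,0]';python3 -m pendant '[0.2,0,0,0,0,0.2,0,0,0,0,0.3,0,0,0,0,1,0,0,0,0,1,0,0,0,0]';python3 -m pendant '[1,0,0,0,0,1,0,0,0,0,1,0,0,0,0]'; python3 - <<'E'
from h import *
go([.4604,.0097,.027])
E
```

```text
clock: 18.23
tcp_pos: [0.459, 0.0101, 0.026]
tcp_rot: [[-0.002, 1.0, -0.001], [1.0, 0.002, 0.0], [0.0, -0.001, -1.0]]
wrist_force: [-1.0, 0.5, 0.2]
gripper_width: 0.972
clock: 18.65
tcp_pos: [0.4593, 0.01, 0.0263]
tcp_rot: [[-0.002, 1.0, 0.0], [1.0, 0.002, -0.0], [-0.0, 0.0, -1.0]]
wrist_force: [-0.6, -0.2, 0.3]
gripper_width: 0.648
clock: 18.9
tcp_pos: [0.4593, 0.01, 0.0263]
tcp_rot: [[-0.002, 1.0, 0.0], [1.0, 0.002, -0.0], [-0.0, 0.0, -1.0]]
wrist_force: [0.6, -0.6, 0.7]
gripper_width: 0.646
d [-0.0017  0.0053 -0.0035] turn to y||+x 0.001 pos [0.4593 0.01   0.0263] t 18.9 F [ 0.6 -0.6  0.7] w 56.16
```

```bash
python3 -m pendant '[1,0,0,-0.03,0,1,0,0,-0.08,0,1,0,0,-0.18,0,1,0,0,-0.3,0,1,0,0,-0.35,0]';python3 -m pendant '[1,0.1,-0.02,0,0,1,0.25,-0.06,0,0,1,0.4,-0.1,0,0,1,0.55,-0.12,0,0,1,0.61,-0.12,0,0]';python3 -m pendant '[1,0,0,0,0,1,0,0,0,0,1,0,0,0,0]'; python3 - <<'E'
from h import *
go([.4360,.1324,.0453])
E
```

```text
clock: 19.32
tcp_pos: [0.4611, 0.0098, 0.0997]
tcp_rot: [[-0.002, 1.0, 0.004], [1.0, 0.002, -0.001], [-0.001, 0.004, -1.0]]
wrist_force: [1.2, -1.1, -1.0]
gripper_width: 0.648
clock: 19.73
tcp_pos: [0.434, 0.1347, 0.0966]
tcp_rot: [[-0.003, 1.0, 0.0], [1.0, 0.003, 0.001], [0.001, 0.0, -1.0]]
wrist_force: [-0.0, -0.1, -0.6]
gripper_width: 0.645
clock: 19.98
tcp_pos: [0.4352, 0.1315, 0.0964]
tcp_rot: [[-0.002, 1.0, 0.0], [1.0, 0.002, -0.0], [-0.0, 0.0, -1.0]]
wrist_force: [0.0, 0.1, -0.5]
gripper_width: 0.648
d [0.0045 0.0039 0.2553] turn to y||+x 0.0011 pos [0.4352 0.1315 0.0964] t 19.98 F [ 0.   0.1 -0.5] w 56.4
```

```bash
python3 -m pendant '[1,0.004,0.004,0.06,0,1,0.004,0.004,0.12,0,1,0.004,0.004,0.17,0,1,0.004,0.004,0.2,0,1,0.004,0.004,0.21,0]';python3 -m pendant '[1,0,0,0,0,1,0,0,0,0,1,0,0,0,0,1,0,0,0,0]'; python3 - <<'E'
from h import *
go([.4360,.1324,.0453])
E
```

```text
clock: 20.4
tcp_pos: [0.435, 0.132, 0.0529]
tcp_rot: [[-0.0, 1.0, -0.002], [1.0, 0.0, -0.0], [-0.0, -0.002, -1.0]]
wrist_force: [-0.4, -0.6, -1.2]
gripper_width: 0.648
clock: 20.73
tcp_pos: [0.4364, 0.1328, 0.0548]
tcp_rot: [[-0.002, 1.0, 0.001], [1.0, 0.002, 0.0], [0.0, 0.001, -1.0]]
wrist_force: [0.5, -0.1, -1.3]
gripper_width: 0.648
d [-0.0022 -0.0022  0.0477] turn to y||+x 0.001 pos [0.4364 0.1328 0.0548] t 20.73 F [ 0.5 -0.1 -1.3] w 56.41
```

```bash
python3 -m pendant '[1,-0.001,-0.001,0.01,0,1,-0.001,-0.001,0.02,0,1,-0.001,-0.001,0.028,0,1,-0.001,-0.001,0.035,0,1,-0.001,-0.001,0.038,0]';python3 -m pendant '[1,0,0,0,0,1,0,0,0,0,1,0,0,0,0]'; python3 - <<'E'
from h import *
go([.4360,.1324,.0453])
E
```

```text
clock: 21.15
tcp_pos: [0.4354, 0.1326, 0.0463]
tcp_rot: [[-0.002, 1.0, -0.001], [1.0, 0.002, -0.0], [-0.0, -0.001, -1.0]]
wrist_force: [-0.0, 0.7, -0.6]
gripper_width: 0.645
clock: 21.4
tcp_pos: [0.4357, 0.1326, 0.0466]
tcp_rot: [[-0.002, 1.0, 0.0], [1.0, 0.002, -0.0], [-0.0, 0.0, -1.0]]
wrist_force: [-0.0, -0.1, -1.0]
gripper_width: 0.648
d [-0.0011  0.0014  0.0067] turn to y||+x 0.0011 pos [0.4357 0.1326 0.0466] t 21.4 F [-0.  -0.1 -1. ] w 56.4
```

```bash
python3 -m pendant '[1,-0.001,0.001,0.003,0,1,-0.001,0.001,0.005,0,1,-0.001,0.001,0.006,0,1,-0.001,0.001,0.006,0]'; python3 - <<'E'
from h import *
go([.4360,.1324,.0453])
cv2.imwrite("pics/scene7.png",capture("scene")[:,:,::-1])
cv2.imwrite("pics/c7.png",cv2.resize(cv2.imread("pics/scene7.png")[190:290,180:280],None,fx=5,fy=5))
E
```

```text
clock: 21.73
tcp_pos: [0.4358, 0.1324, 0.0454]
tcp_rot: [[-0.002, 1.0, -0.0], [1.0, 0.002, -0.0], [-0.0, -0.0, -1.0]]
wrist_force: [-0.2, -1.0, 0.3]
gripper_width: 0.651
d [0.0001 0.0009 0.0003] turn to y||+x 0.001 pos [0.4358 0.1324 0.0454] t 21.73 F [-0.2 -1.   0.3] w 56.62
```

View pics/c7.png

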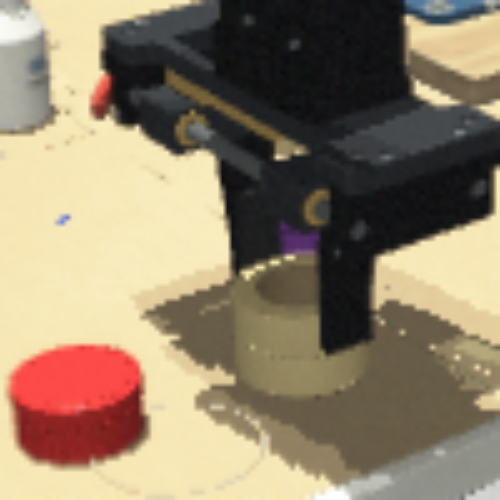

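The roll sits on the lower one, aligned, with no gap (around scene px (240,255)). Release and back off.

```bash
python3 -m pendant '[0.2,0,0,0,0,0,0,0,0,0,-0.3,0,0,0,0,-0.5,0,0,0,0,-0.7,0,0,0,0]';python3 -m pendant '[-1,0,0,0,0,-1,0,0,0,0,-1,0,0,0,0]';python3 -m pendant '[-1,0,0,-0.05,0,-1,0,0,-0.15,0,-1,0,0,-0.3,0,-1,0,0,-0.45,0,-1,0,0,-0.6,0]';python3 -m pendant '[-1,0,0,-0.1,0,-1,-0.1,0,-0.2,0,-1,-0.3,0.1,-0.2,0,-1,-0.5,0.1,-0.2,0,-1,-0.7,0.1,-0.2,0]';python3 -m pendant '[-1,-0.1,0,0,0,-1,-0.1,0,0,0,-1,-0.1,0,0,0,-1,-0.1,0,0,0]'; python3 - <<'E'
from h import *
go([.4360,.1324,.0453])
for n in("top","scene"): cv2.imwrite(f"pics/{n}8.png",capture(n)[:,:,::-1])
im=cv2.imread("pics/top8.png")[:,:,::-1].copy()
m=hsvmask(im,(22,60,90),(32,255,255),(180,218,215,262));print("roll",circ(onz("top",big(m),.038)[:,:2]))
m=hsvmask(im,(22,110,90),(32,255,255),(360,205,405,260));
try: print("tin",circ(onz("top",big(m),.029)[:,:2]))
except Exception as e: print("no tin",e)
a=cv2.imread("pics/top8.png")[180:280,150:250];b=cv2.imread("pics/scene8.png")[190:290,190:290]
cv2.imwrite("pics/c8.png",cv2.resize(np.hstack([a,b]),None,fx=4,fy=4))
E
```

```text
clock: 22.2
tcp_pos: [0.436, 0.1324, 0.0455]
tcp_rot: [[-0.002, 1.0, 0.0], [1.0, 0.002, 0.0], [0.0, 0.0, -1.0]]
wrist_force: [-1.0, 0.7, 0.1]
gripper_width: 0.725
clock: 22.45
tcp_pos: [0.4359, 0.1324, 0.0455]
tcp_rot: [[-0.002, 1.0, 0.0], [1.0, 0.002, 0.0], [0.0, 0.0, -1.0]]
wrist_force: [-0.1, 0.1, -0.5]
gripper_width: 0.935
clock: 22.87
tcp_pos: [0.4355, 0.1324, 0.1673]
tcp_rot: [[-0.002, 1.0, -0.0], [1.0, 0.002, -0.0], [-0.0, -0.0, -1.0]]
wrist_force: [1.0, 0.6, 0.3]
gripper_width: 1.001
clock: 23.28
tcp_pos: [0.4569, -0.0089, 0.2073]
tcp_rot: [[-0.004, 1.0, 0.003], [1.0, 0.004, -0.001], [-0.001, 0.003, -1.0]]
wrist_force: [0.6, 0.0, 0.4]
gripper_width: 0.999
clock: 23.62
tcp_pos: [0.4561, -0.0271, 0.2058]
tcp_rot: [[-0.001, 1.0, 0.0], [1.0, 0.001, 0.0], [0.0, 0.0, -1.0]]
wrist_force: [-0.3, -0.0, 0.7]
gripper_width: 1.001
d [ 0.797  -0.0996  0.8029] turn to y||+x 0.0008 pos [ 0.4561 -0.0271  0.2058] t 23.62 F [-0.3 -0.   0.7] w 87.13
roll (array([0.4371271 , 0.13501656, 0.02474602]), np.float64(0.004204507191215693))
tin (array([ 0.45846439, -0.26453516,  0.02087311]), np.float64(0.0006810022227331785))
```

View pics/c8.png

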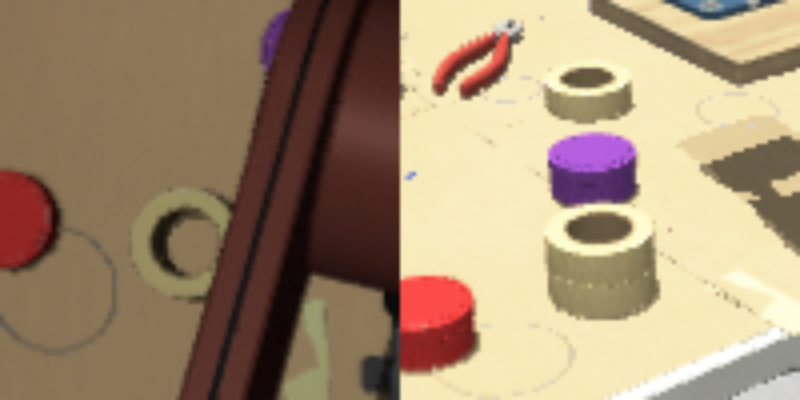

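View pics/top8.png

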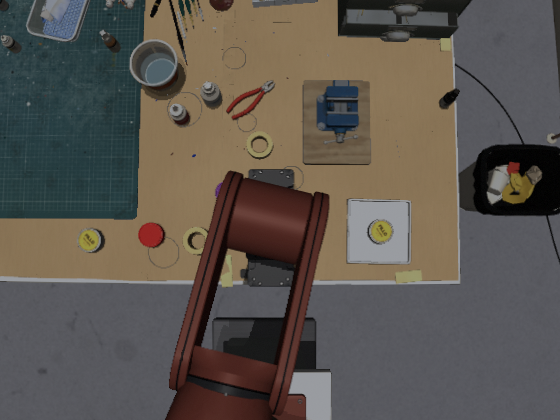

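The tin is centred in the tray at (0.458, -0.265). The arm partly hides the roll stack in the top view, so I'll back off a little further for a clear final check.

```bash
python3 -m pendant '[-1,-0.2,0,-0.1,0,-1,-0.3,0,-0.1,0,-1,-0.45,0,-0.1,0,-1,-0.5,0,-0.1,0,-1,-0.5,0,-0.1,0]';python3 -m pendant '[-1,0,0,0,0,-1,0,0,0,0,-1,0,0,0,0]'; python3 - <<'E'
from h import *
for n in("top","scene"): cv2.imwrite(f"pics/{n}9.png",capture(n)[:,:,::-1])
im=cv2.imread("pics/top9.png")[:,:,::-1].copy()
m=hsvmask(im,(22,60,90),(32,255,255),(180,218,215,262));print("roll",circ(onz("top",big(m),.038)[:,:2]))
i=cv2.imread("pics/scene9.png");g=cv2.cvtColor(i,cv2.COLOR_BGR2HSV)[:,:,2].astype(int)
print("row264",g[264,222:262].tolist(),"col",g[255:276,240].tolist())
a=cv2.imread("pics/top9.png")[180:280,150:250];b=i[190:290,190:290]
cv2.imwrite("pics/c9.png",cv2.resize(np.hstack([a,b]),None,fx=4,fy=4))
E
```

```text
clock: 24.13
tcp_pos: [0.4564, -0.1283, 0.2254]
tcp_rot: [[-0.0, 1.0, -0.0], [1.0, 0.0, -0.0], [-0.0, -0.0, -1.0]]
wrist_force: [-0.5, 0.2, 0.1]
gripper_width: 0.996
clock: 24.38
tcp_pos: [0.4563, -0.1261, 0.2252]
tcp_rot: [[-0.003, 1.0, -0.0], [1.0, 0.003, 0.001], [0.001, -0.0, -1.0]]
wrist_force: [0.6, -0.2, 0.2]
gripper_width: 1.002
roll (array([0.43652503, 0.13199044, 0.02797698]), np.float64(0.0005945686251601305))
row264 [248, 248, 249, 249, 248, 207, 135, 138, 146, 148, 147, 153, 158, 153, 152, 158, 156, 155, 155, 156, 150, 152, 149, 144, 148, 143, 142, 137, 132, 127, 118, 139, 166, 248, 248, 248, 248, 249, 249, 249] col [157, 157, 152, 151, 146, 150, 163, 161, 160, 155, 156, 152, 152, 150, 150, 248, 248, 248, 248, 248, 247]
```

View pics/c9.png

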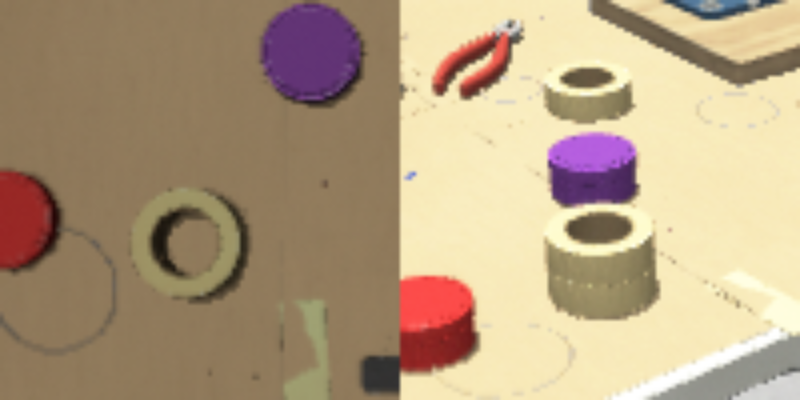

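The upper roll is at (0.4365, 0.1320), within 1 mm of the lower one at (0.4360, 0.1321), and the robot is clear.

```bash
python3 -c "
from bench import *
print(close_job())"
```

```text
the job is handed in; nothing more can be done
None
```

The job is done in the order asked and handed in at about 24.5 s on the robot's clock. I laid the upper roll on bare table about 12 cm from the stack, stood the tin in the tray, then put the roll back on the lower roll.

- **Tin:** it stands upright at (0.458, -0.265), about 2 mm from the tray's centre.
- **Roll:** it lies flat at (0.4365, 0.1320). The lower roll was at (0.4360, 0.1321), so the two are about 0.5 mm apart, against a calibration good to about 2 mm.
- **Lower roll:** its outline in the scene picture stayed the same to within a pixel throughout.
- **Robot:** the gripper was open and well clear at hand-in, and the highest wrist force I read was about 8 N, when the tin touched the tray floor.

One check failed: the first measurement of the replaced roll was unusable because the arm partly covered it in the top view. I moved the arm further away and measured again; no other checks disagreed.

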